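# Kit a feed-roller stack on the kitting stand

## Robot

A 7-joint arm with a two-finger parallel gripper is mounted at the origin on the work surface. World frame = base frame: x ahead of the robot, y to its left, z up, the work surface at z = 0. Lengths are in m, angles in rad, forces in N, time in s.
With the tool pointing down it reaches from about 0.35 to 0.9 m from the base axis. Payload 8.1 kg.
Tool frame: the origin (TCP) lies on the centre line of the jaws, within the pads' length; the fingertips stand 19 mm ahead of it and the grasp point (between the pads) is the TCP (arm.tip_reach is the distance from the TCP to the fingertips, in m); z points along the fingers, y is the line along which they close (so a half turn about z gives the same grasp; the last joint's range is limited). The gripper opens to 92 mm and grips with 3 to 60 N. Pads are 19 mm wide; open, the fingers measure 130 mm over their backs; the gripper's body (75 mm by 190 mm) begins 47 mm behind the grasp point.
Start: joints at [-1.354, 0.434, 0.025, 1.573, -0.012, 1.134, -0.075], TCP at [0.197, 0.593, 0.246] pointing down, gripper open.
Joint ranges: [-2.62, 2.62], [-0.44, 2.09], [-1.27, 1.32], [0.08, 2.57], [-1.32, 4.46], [0.12, 2], [-2.74, 2.74]. Speed limits (rad/s): [2.22, 2.22, 3.01, 3.01, 3.14, 3.14, 3.14].

## Interface

Orientations are given as a rotation vector (axis times angle).
In Python, from cell import arm gives the robot as it stands.
- The arm moves only by the tool arm_command, never from a script. Its argument "targets" is a list that holds one entry, the list of rows, each a list of 6 numbers: the shift along the tool's x, y, z in m, then the turn, a rotation vector about the tool's x, y, z in rad. A call has 1 to 10 rows; each row shifts and turns the commanded pose from where the row before left it, along the tool's axes as they then stand; what a row does not reach is not made up. A row lasts 1/8 s, in which the tool goes at most 62.5 mm and 10.7 degrees, less where a joint would pass 70% of its speed; a pose out of reach is approached as far as the arm can. A call with a gripper value outside its range is refused whole. "jaw" is the finger opening in m, from 0 to 0.0918, set as the call begins (left out, the last holds). The fingers move at their own pace and stop on an object; "newtons" is the grip in N (left out, the last holds). Time passes only in rows, so rows that do not move let the fingers close. It gives the time, the measured TCP pose, the force, the opening and the grip force at its end, in the units of the state.
- arm.observe(): the state, without advancing time (a new reading comes with each control period).
- arm.get_image(name): name is "scene" or "top" or "wrist"; returns a dict with "pixels" (480x640x3 uint8, red, green, blue), "z_map" (480x640 float32, m along the optical axis (not along the pixel's ray), 0 where there is no reading), "fx", "fy", "cx", "cy" (pixels), "xyz" and "rotation" of the camera in the world; the wrist camera has in their place "T_tool_cam" (4x4, takes a point from camera to tool coordinates, whose origin is the TCP and whose axes are the flange's). Camera axes: x right, y down, z forward; pixel columns grow to the right and rows downward; lengths in m; the calibration is good to about 2 mm. A picture is of the moment at which its call begins: read the wrist's pose just before it.
- arm.sign_off(): hands the job in; it is judged then, once.
The state is a dict: "clock": time; "joints": joint angles; "dq": joint speeds; "joint_efforts": joint torques, N m; "position": TCP position; "ee_rot": TCP orientation; "force": force on the tool from outside, world axes, zero at the start; "ft_torque": the same for the moment, N m; "width": opening from 0.0 (shut) to 1.0 (fully open); "gripper_force": force on a finger pad.
Only numpy, scipy, OpenCV 4.12 (cv2) and the standard library are available. Lean on these libraries where they do the work, as an engineer would, in place of code of your own. Each camera call takes 0.05 s, during which the arm holds its last target. There are 200 camera calls.

## Task

Kit one feed-roller stack for the fitter by threading it over the upright peg of the round kitting stand in build order: first the narrow plain spacer tube, then the feed wheel with the circle of small drilled holes, then the flat retaining ring with the slit on top. Each part must lie flat and fully down on the one below it, and the finished stack is left standing on its own.

Things in the scene. Friction and masses are not known exactly. Their poses are not given: they have to be found in the camera images.
- stand: Kitting stand, fixed to the bench: a dark steel disc 110 mm in diameter and 12 mm thick with one upright bright steel peg at its centre, 12 mm in diameter with a pointed top, its top 74 mm above the bench (62 mm above the disc). Origin: centre of the disc's underside, on the bench, on the peg's axis; z up along the peg; yaw means nothing.
- spacer: Spacer: a short plain steel tube, 44 mm outside diameter, 34 mm bore, 20 mm high, about 90 g, standing on its end on the bench: the narrowest of the parts with a wide bore. Origin: centre of its underside on its axis; z up along the axis. Loose; the bore is 22 mm wider than the peg.
- wheel: Feed wheel: a thick aluminium wheel, 66 mm outside diameter, 34 mm bore, 22 mm high, about 160 g, with a groove round its rim (rim full width at the top and bottom edges) and a circle of eight small dark drilled holes on its top face, lying flat on the bench. Origin: centre of its underside on its axis; z up along the axis. It may be gripped across its outside as a plain 66 mm cylinder. Loose.
- ring: Retaining ring: a flat steel ring, 56 mm outside diameter, 34 mm bore, 12 mm high, about 140 g, with one narrow dark slit across its face, lying flat on the bench. Origin: centre of its underside on its axis; z up along the axis. Loose. A larger thin ring 86 mm across, a solid disc and a 55 mm high bobbin lying about, over 100 mm centre to centre, do not belong to the stack.
Mind the look-alikes: they are no part of the job. Leave any brown, pink or purple look-alike of the ring alone.

How it is judged:
On the way, in this order (a step that is already met when the one before it is completed fails the run):
1. the spacer lies on the stand's disc, round the peg (horizontal distance between spacer and stand below 0.016 m and z of spacer in the frame of stand between 0.007 and 0.017 m and angle between spacer's own z axis and vertical below 0.175 rad), for 0.2 s.
2. the feed wheel lies on the spacer, round the peg (all of step 1 and horizontal distance between wheel and stand below 0.016 m and z of wheel in the frame of stand between 0.027 and 0.037 m and angle between wheel's own z axis and vertical below 0.175 rad), for 0.2 s.
3. the retaining ring lies on the feed wheel, round the peg (all of step 2 and horizontal distance between ring and stand below 0.016 m and z of ring in the frame of stand between 0.049 and 0.059 m and angle between ring's own z axis and vertical below 0.175 rad), for 0.2 s.
At the end, for the whole second after the job is handed in: On the stand, from the disc up: spacer, feed wheel, retaining ring, all round the peg (axes within 16 mm of the peg's), undersides 12, 32 and 54 mm above the stand's underside within 5 mm, each within 10 degrees of level, at rest (slower than 20 mm/s) (all of step 3 and linear speed of each of spacer, wheel, ring below 0.02 m/s); the robot touches nothing.
It also fails if it takes over 64 s, if anything falls off the work surface, if the arm or the gripper's body presses on something with over 40 N, if the wrist force passes 120 N, or if a joint passes its speed limit or range.

## Working session

There is one attempt and no reset: what is moved stays moved. The work goes in short steps, Python scripts to look and compute and a tool call to move; the robot and the scene stay as the last step left them, time stands still between calls to the robot, and variables do not carry over. Pictures are saved under pics/ and viewed, at most 10 in all, crops included, and the job is handed in when it is done.

Besides the shell and the picture viewer there is one more tool, called after ">>>" as name([rows], argument=value, ...), one row to a line, values as JSON. arm_command: Moves the arm, as the interface text tells. Its arguments: {"type":"object","properties":{"targets":{"type":"array","items":{"type":"array","items":{"type":"array","items":{"type":"number"}}}},"jaw":{"type":"number"},"newtons":{"type":"number"}},"required":["targets"]}

```bash
mkdir -p pics; ls
python3 - <<'E'
from cell import arm
import cv2,numpy as np,pickle
s=arm.observe();print({k:np.round(v,3) for k,v in s.items()})
for n in("top","scene"):
    d=arm.get_image(n);pickle.dump(d,open(n+".pkl","wb"))
    cv2.imwrite(f"pics/{n}1.png",d["pixels"][:,:,::-1]);print(n,d["fx"],d["cx"],d["cy"],d["xyz"],d["rotation"])
E
```

```text
pics
{'clock': np.float64(0.0), 'joints': array([-1.354,  0.435,  0.025,  1.574, -0.012,  1.134, -0.075]), 'dq': array([ 0.001, -0.003,  0.   ,  0.001, -0.001,  0.   ,  0.001]), 'joint_efforts': array([-1.0000e-03, -6.6783e+01,  9.8500e-01, -3.1448e+01, -6.1000e-02,
        4.2000e-02,  0.0000e+00]), 'position': array([0.196, 0.593, 0.245]), 'ee_rot': array([-5.000e-01, -3.101e+00,  2.000e-03]), 'force': array([ 0.579, -0.398,  0.255]), 'ft_torque': array([-0.02 , -0.079,  0.005]), 'gripper_force': np.float64(0.0), 'width': np.float64(1.001)}
top 585.0231530129802 312.8271251586043 243.8602374878292 [ 0.24879394 -0.08023479  1.35243183] [-2.12434419  2.11583771 -0.17205831]
scene 513.7864418496972 328.34488675024454 235.58379251668154 [ 0.91944676 -0.67361949  0.82717284] [-2.3077288  -0.69049352  0.27995417]
```

View pics/top1.png

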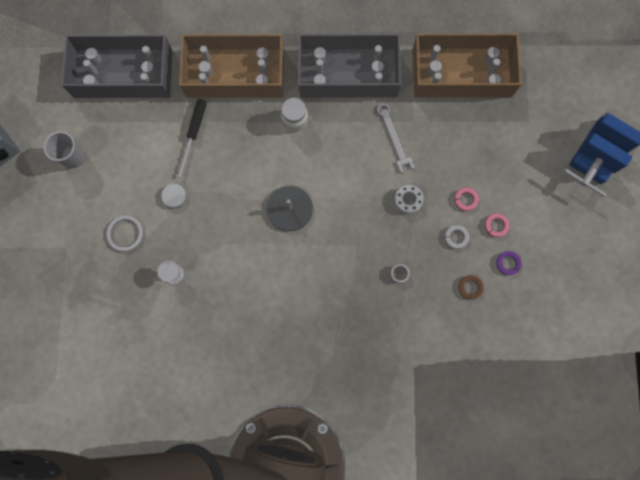

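View pics/scene1.png

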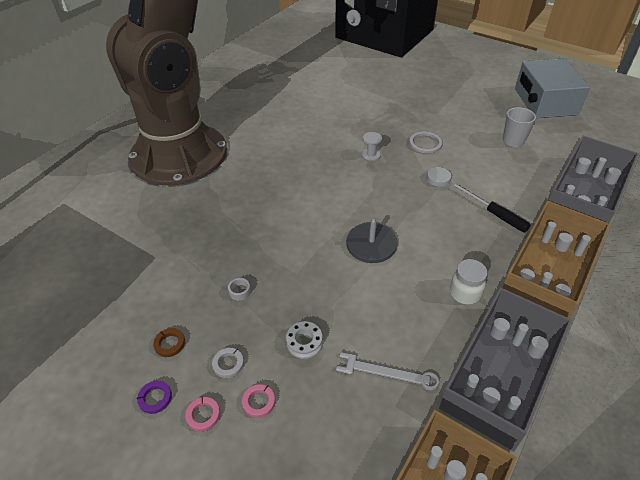

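```bash
cat > h.py <<'E'
import numpy as np,cv2,pickle
from scipy.spatial.transform import Rotation as R
def ray(d,uv,z,R_=None,t=None):
    if R_ is None: R_=R.from_rotvec(d["rotation"]).as_matrix();t=np.array(d["xyz"])
    uv=np.atleast_2d(uv).astype(float)
    v=np.c_[(uv[:,0]-d["cx"])/d["fx"],(uv[:,1]-d["cy"])/d["fy"],np.ones(len(uv))]@R_.T
    return t+v*((z-t[2])/v[:,2])[:,None]
E
python3 - <<'E'
from h import *
top=pickle.load(open("top.pkl","rb"));sc=pickle.load(open("scene.pkl","rb"))
P={"stand":((290,208),(372,242),.012,30),"spacer":((400,273),(239,289),.02,16),"wheel":((409,199),(305,339),.022,20),"ring":((457,237),(228,362),.012,17)}
for n,(a,b,h,r) in P.items():
    for d,(u,v),rr in((top,a,r),(sc,b,int(r*1.3))):
        Rm=R.from_rotvec(d["rotation"]).as_matrix()
        yy,xx=np.mgrid[v-rr:v+rr+1,u-rr:u+rr+1];z=d["z_map"][v-rr:v+rr+1,u-rr:u+rr+1]
        p=np.stack([(xx-d["cx"])/d["fx"]*z,(yy-d["cy"])/d["fy"]*z,z],-1)@Rm.T+d["xyz"]
        m=(abs(p[...,2]-h)<.005)&(z>0)
        q=p[m]
        c,rad=cv2.minEnclosingCircle(q[:,:2].astype(np.float32))
        print(n,m.sum(),np.round(c,4),round(rad*2,4),"mean",np.round(q.mean(0),4),"approx ray",np.round(ray(d,(u,v),h)[0],3))
c=np.hstack([cv2.resize(top["pixels"][180:300,370:530],(400,300),interpolation=3),cv2.resize(sc["pixels"][260:440,130:340],(400,300),interpolation=3)])
cv2.imwrite("pics/crop.png",c[:,:,::-1])
E
```

```text
stand 1513 [ 0.5809 -0.0016] 0.1917 mean [ 5.78e-01 -1.00e-04  1.22e-02] approx ray [ 0.577 -0.002  0.012]
stand 1431 [ 0.5806 -0.001 ] 0.114 mean [ 0.5833 -0.0049  0.0112] approx ray [ 0.585 -0.005  0.012]
spacer 112 [ 0.4235 -0.2555] 0.0447 mean [ 0.4237 -0.2552  0.0201] approx ray [ 0.422 -0.257  0.02 ]
spacer 156 [ 0.4259 -0.257 ] 0.0463 mean [ 0.4263 -0.2577  0.0185] approx ray [ 0.432 -0.262  0.02 ]
wheel 437 [ 0.5991 -0.2808] 0.0671 mean [ 0.5991 -0.2806  0.0222] approx ray [ 0.596 -0.281  0.022]
wheel 709 [ 0.6002 -0.2811] 0.0683 mean [ 0.6021 -0.2821  0.0213] approx ray [ 0.607 -0.285  0.022]
ring 291 [ 0.5076 -0.3908] 0.0838 mean [ 0.5108 -0.3908  0.0119] approx ray [ 0.508 -0.392  0.012]
ring 476 [ 0.5133 -0.3912] 0.0579 mean [ 0.5139 -0.3923  0.0111] approx ray [ 0.516 -0.393  0.012]
```

View pics/crop.png

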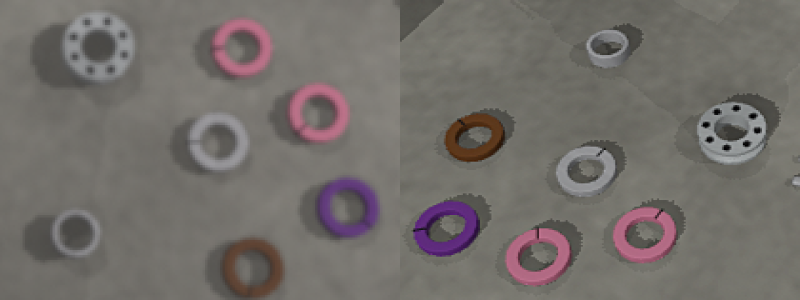

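Candidates, in top-view pixels:
- **Ring:** grey slit ring (457,237). Look-alikes are pink (467,199) and (497,226), purple (509,263), brown (471,287), and the large ring (125,233).
- **Spacer:** plain narrow tube (400,273). Look-alikes are the bobbin (170,272) and the cup (61,150).
- **Wheel:** eight-hole wheel (409,199). Look-alikes are the plain disc (174,195) and the jar (294,112).

The stand is at (290,208). The crop confirms all three: grey slit ring at crop (218,141), eight-hole wheel at (98,46), and plain tube at (76,233).

>>> arm_command([
  [[-0.036,-0.029,0,0,0,-0.16],[-0.036,-0.029,0,0,0,-0.16],[-0.029,-0.045,0,0,0,0],[-0.029,-0.045,0,0,0,0],[-0.029,-0.045,0,0,0,0],[-0.029,-0.045,0,0,0,0],[-0.029,-0.045,0,0,0,0],[-0.029,-0.045,0,0,0,0],[-0.029,-0.045,0,0,0,0],[0,-0.05,0,0,0,0]],
], jaw=0.066, newtons=20)

```text
clock: 1.35
position: [0.4571, 0.1533, 0.2455]
ee_rot: [0.002, 3.141, -0.001]
force: [-0.4, -0.7, -0.5]
width: 0.718
gripper_force: 0.0
```

>>> arm_command([
  [[0.004,-0.05,0,0,0,0],[0.004,-0.05,0,0,0,0],[0.004,-0.05,0,0,0,0],[0.004,-0.05,0,0,0,0],[0.004,-0.05,0,0,0,0],[0.004,-0.05,0,0,0,0],[0.004,-0.05,0.02,0,0,0],[0.004,-0.05,0.03,0,0,0],[0,-0.01,0.03,0,0,0],[0,0,0.02,0,0,0]],
])

```text
clock: 2.6
position: [0.4225, -0.256, 0.1442]
ee_rot: [-0.004, -3.14, 0.0]
force: [-0.3, -0.6, 0.2]
width: 0.724
gripper_force: 0.0
```

```bash
cat > w.py <<'E'
from h import *
from cell import arm
def wrist(h,lo,r,png=None):
    s=arm.observe();d=arm.get_image("wrist")
    Rt=R.from_rotvec(s["ee_rot"]).as_matrix();T=np.array(d["T_tool_cam"])
    Rm=Rt@T[:3,:3];t=np.array(s["position"])+Rt@T[:3,3]
    if png: cv2.imwrite(png,d["pixels"][:,:,::-1])
    z=d["z_map"];yy,xx=np.mgrid[:480,:640]
    p=np.stack([(xx-d["cx"])/d["fx"]*z,(yy-d["cy"])/d["fy"]*z,z],-1)@Rm.T+t
    m=(abs(p[...,2]-h)<.005)&(z>0)&(np.hypot(p[...,0]-lo[0],p[...,1]-lo[1])<r)
    q=p[m];print("pos",np.round(s["position"],4),"n",len(q))
    if len(q)>5:
        c,rad=cv2.minEnclosingCircle(q[:,:2].astype(np.float32));print("centre",np.round(c,4),"dia",round(2*rad,4),"z",q[:,2].mean().round(4),"world delta",np.round(np.array(c)-s["position"][:2],4))
E
python3 -c "
from w import *
wrist(.02,(.425,-.256),.04,'pics/w1.png')"
```

```text
pos [ 0.4225 -0.256   0.1442] n 1102
centre [ 0.423  -0.2556] dia 0.0439 z 0.0201 world delta [0.0004 0.0004]
```

View pics/w1.png

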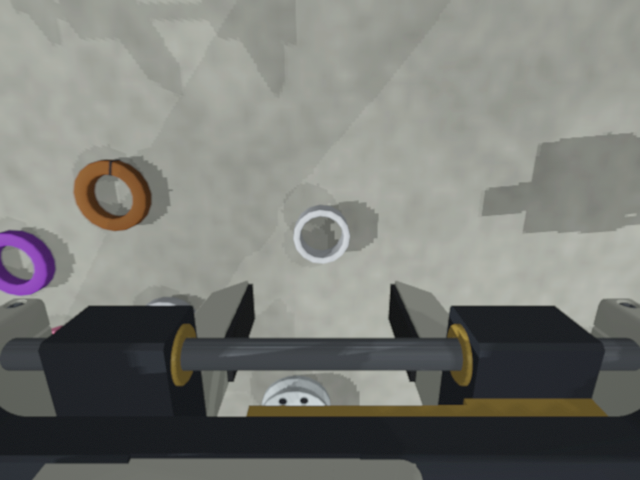

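The spacer shows at (321,236), centred between the fingers to within 1 mm. Descending to grip it.

>>> arm_command([
  [[0,0,0.04,0,0,0],[0,0,0.04,0,0,0],[0,0,0.025,0,0,0],[0,0,0.014,0,0,0],[0,0,0,0,0,0]],
])

```text
clock: 3.28
position: [0.4234, -0.2547, 0.0265]
ee_rot: [0.0, -3.141, -0.001]
force: [1.2, 1.4, -0.0]
width: 0.717
gripper_force: 0.0
```

>>> arm_command([
  [[0,0,0,0,0,0],[0,0,0,0,0,0],[0,0,0,0,0,0],[0,0,0,0,0,0],[0,0,0,0,0,0]],
], jaw=0.03, newtons=20)

```text
clock: 3.9
position: [0.4241, -0.2551, 0.0274]
ee_rot: [-0.0, 3.14, -0.001]
force: [-0.8, -0.1, 7.9]
width: 0.475
gripper_force: 20.0
```

>>> arm_command([
  [[0,0,-0.03,0,0,0],[0,0,-0.04,0,0,0],[0,0,-0.04,0,0,0],[-0.026,0.042,-0.01,0,0,0],[-0.026,0.042,0,0,0,0],[-0.026,0.042,0,0,0,0],[-0.026,0.042,0,0,0,0],[-0.026,0.042,0,0,0,0],[-0.026,0.044,0,0,0,0],[0,0,0,0,0,0]],
])

```text
clock: 5.15
position: [0.581, 0.0044, 0.1463]
ee_rot: [-0.011, 3.141, 0.003]
force: [-0.3, -1.2, -0.5]
width: 0.473
gripper_force: 20.0
```

```bash
python3 -c "
from w import *
wrist(.07,(.58,-.001),.03,'pics/w2.png')"
```

```text
pos [0.581  0.0044 0.1463] n 145
centre [5.774e-01 5.000e-04] dia 0.0112 z 0.0708 world delta [-0.0035 -0.0039]
```

View pics/w2.png

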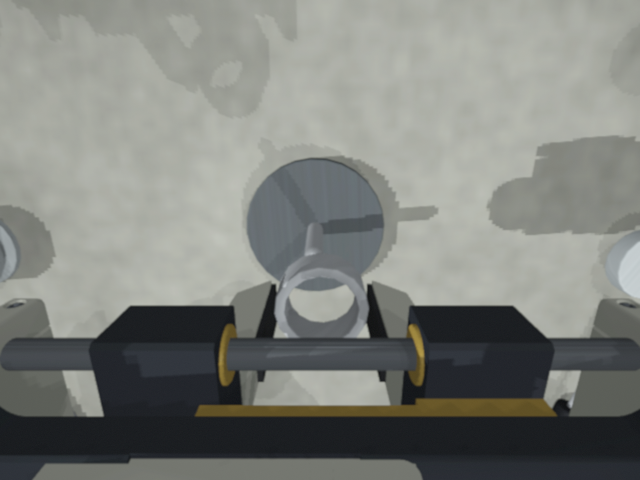

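The held spacer at (320,305) is upright, with the peg at (313,235). I'll shift 2 mm and 4 mm, then lower.

>>> arm_command([
  [[0.002,-0.004,0.01,0,0,0],[0,0,0.025,0,0,0],[0,0,0.025,0,0,0],[0,0,0.025,0,0,0],[0,0,0.015,0,0,0],[0,0,0.005,0,0,0],[0,0,0,0,0,0]],
])

```text
clock: 6.08
position: [0.5776, -0.0054, 0.0419]
ee_rot: [0.001, 3.141, -0.0]
force: [-0.4, 0.7, 0.3]
width: 0.472
gripper_force: 20.0
```

>>> arm_command([
  [[0,0.004,0.002,0,0,0],[0,0,0,0,0,0],[0,0,0,0,0,0]],
])

```text
clock: 6.45
position: [0.5778, -0.0007, 0.0401]
ee_rot: [-0.001, 3.141, 0.0]
force: [-0.0, -1.1, -1.1]
width: 0.475
gripper_force: 20.0
```

>>> arm_command([
  [[0,0,0,0,0,0],[0,0,0,0,0,0],[0,0,0,0,0,0],[0,0,0,0,0,0]],
], jaw=0.066)

```text
clock: 6.95
position: [0.5776, -0.0009, 0.0398]
ee_rot: [-0.0, 3.141, 0.0]
force: [0.6, -0.2, -0.4]
width: 0.72
gripper_force: 0.0
```

>>> arm_command([
  [[0,0,-0.02,0,0,0],[0,0,-0.05,0,0,0],[0,0,-0.05,0,0,0],[0,0,0,0,0,0]],
])

```text
clock: 7.45
position: [0.58, -0.0011, 0.1636]
ee_rot: [0.0, 3.134, 0.001]
force: [-0.0, -0.3, -1.7]
width: 0.713
gripper_force: 0.0
```

```bash
python3 -c "
from w import *
wrist(.032,(.58,-.001),.03,'pics/w3.png')
wrist(.07,(.58,-.001),.03)"
```

```text
pos [ 0.58   -0.0011  0.1636] n 982
centre [ 5.764e-01 -3.000e-04] dia 0.0438 z 0.0322 world delta [-0.0036  0.0007]
pos [ 0.5786 -0.0008  0.1614] n 229
centre [5.784e-01 4.000e-04] dia 0.0122 z 0.072 world delta [-0.0002  0.0012]
```

Spacer seated: top at 32 mm, centred on the peg to within 2 mm. Next, the wheel.

>>> arm_command([
  [[-0.003,-0.04,0,0,0,0],[-0.003,-0.045,0,0,0,0],[-0.003,-0.045,0,0,0,0],[-0.003,-0.045,0,0,0,0],[-0.003,-0.045,0,0,0,0],[-0.003,-0.045,0,0,0,0],[-0.003,-0.015,0.02,0,0,0],[0,0,0,0,0,0]],
], jaw=0.088)

```text
clock: 8.55
position: [0.5967, -0.2807, 0.1362]
ee_rot: [-0.002, -3.136, -0.003]
force: [-0.3, 0.9, -0.8]
width: 0.958
gripper_force: 0.0
```

```bash
python3 -c "
from w import *
wrist(.022,(.5995,-.281),.045)"
```

```text
pos [ 0.5967 -0.2807  0.1362] n 4466
centre [ 0.5992 -0.2801] dia 0.0666 z 0.0228 world delta [0.0025 0.0006]
```

>>> arm_command([
  [[-0.002,0,0.03,0,0,0],[0,0,0.03,0,0,0],[0,0,0.03,0,0,0],[0,0,0.015,0,0,0],[0,0,0.007,0,0,0],[0,0,0,0,0,0],[0,0,0,0,0,0]],
])

```text
clock: 9.48
position: [0.6012, -0.2811, 0.0288]
ee_rot: [-0.0, 3.14, -0.001]
force: [-1.2, -0.3, -0.8]
width: 0.958
gripper_force: 0.0
```

>>> arm_command([
  [[0,0,0,0,0,0],[0,0,0,0,0,0],[0,0,0,0,0,0],[0,0,0,0,0,0],[0,0,0,0,0,0]],
], jaw=0.05, newtons=25)

```text
clock: 10.1
position: [0.6007, -0.2809, 0.028]
ee_rot: [-0.0, 3.141, -0.0]
force: [-0.4, 0.6, 4.5]
width: 0.717
gripper_force: 25.0
```

>>> arm_command([
  [[0,0,-0.03,0,0,0],[0,0,-0.04,0,0,0],[0,0,-0.04,0,0,0],[0.004,0.045,-0.01,0,0,0],[0.004,0.047,0,0,0,0],[0.004,0.047,0,0,0,0],[0.004,0.047,0,0,0,0],[0.004,0.047,0,0,0,0],[0.003,0.047,0,0,0,0],[0,0,0,0,0,0]],
])

```text
clock: 11.35
position: [0.577, 0.0045, 0.1471]
ee_rot: [0.012, -3.14, -0.004]
force: [0.6, -0.5, -2.3]
width: 0.712
gripper_force: 25.0
```

>>> arm_command([
  [[0,0,0,0,0,0],[0,0,0,0,0,0]],
])

```text
clock: 11.6
position: [0.5775, -0.0025, 0.1477]
ee_rot: [-0.003, -3.142, 0.001]
force: [0.2, -0.5, -1.0]
width: 0.716
gripper_force: 25.0
```

```bash
python3 -c "
from w import *
wrist(.07,(.58,-.001),.03,'pics/w4.png')"
```

```text
pos [ 0.5775 -0.0025  0.1477] n 0
```

View pics/w4.png

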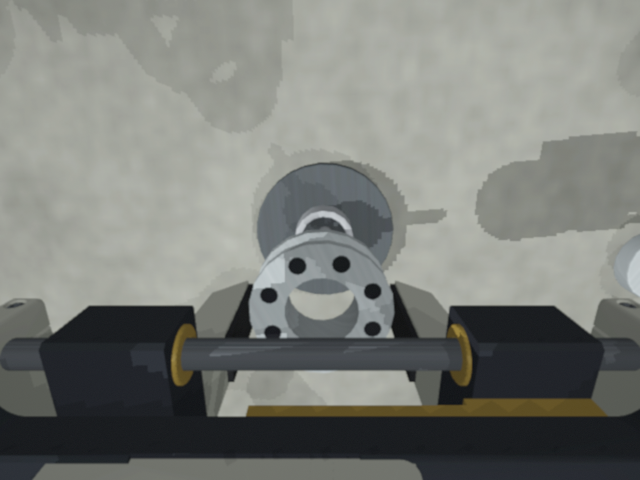

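The wheel is held level at (322,300), above the spacer at (325,225). Lowering it 87 mm.

>>> arm_command([
  [[0,0.001,0.02,0,0,0],[0,0,0.025,0,0,0],[0,0,0.025,0,0,0],[0,0,0.012,0,0,0],[0,0,0.004,0,0,0],[0,0,0,0,0,0],[0,0,0,0,0,0]],
])

```text
clock: 12.52
position: [0.5782, 0.0001, 0.0625]
ee_rot: [-0.0, 3.14, 0.0]
force: [-0.2, 0.6, -0.2]
width: 0.719
gripper_force: 25.0
```

>>> arm_command([
  [[0,0,0.002,0,0,0],[0,0,0,0,0,0],[0,0,0,0,0,0]],
])

```text
clock: 12.9
position: [0.5778, 0.0002, 0.06]
ee_rot: [-0.0, 3.141, 0.0]
force: [0.4, -0.7, 1.2]
width: 0.717
gripper_force: 25.0
```

>>> arm_command([
  [[0,0,0,0,0,0],[0,0,0,0,0,0],[0,0,0,0,0,0],[0,0,0,0,0,0]],
], jaw=0.086)

```text
clock: 13.4
position: [0.5775, 0.0001, 0.0597]
ee_rot: [0.0, -3.142, 0.0]
force: [-0.8, -0.8, -0.0]
width: 0.933
gripper_force: 0.0
```

>>> arm_command([
  [[0,0,-0.02,0,0,0],[0,0,-0.045,0,0,0],[0,0,-0.045,0,0,0],[0,0,0,0,0,0]],
])

```text
clock: 13.9
position: [0.5797, -0.0, 0.1732]
ee_rot: [0.0, 3.135, 0.001]
force: [0.3, 0.6, -0.8]
width: 0.938
gripper_force: 0.0
```

```bash
python3 -c "
from w import *
wrist(.054,(.58,-.001),.04)
wrist(.07,(.58,-.001),.03)"
```

```text
pos [ 0.5797 -0.      0.1732] n 4439
centre [0.5763 0.0006] dia 0.0665 z 0.0547 world delta [-0.0034  0.0006]
pos [5.785e-01 2.000e-04 1.712e-01] n 215
centre [5.788e-01 3.000e-04] dia 0.0116 z 0.0718 world delta [0.0003 0.0001]
```

Wheel seated: top at 54 mm. Next, the ring.

>>> arm_command([
  [[0.007,-0.045,0,0,0,0],[0.007,-0.047,0,0,0,0],[0.007,-0.047,0,0,0,0],[0.007,-0.047,0,0,0,0],[0.007,-0.047,0,0,0,0],[0.007,-0.047,0,0,0,0],[0.007,-0.047,0,0,0,0],[0.007,-0.044,0.02,0,0,0],[0.009,-0.02,0.02,0,0,0],[0,0,0,0,0,0]],
], jaw=0.068)

```text
clock: 15.25
position: [0.5095, -0.3919, 0.1266]
ee_rot: [-0.006, -3.136, -0.003]
force: [0.1, 0.1, 0.6]
width: 0.738
gripper_force: 0.0
```

```bash
python3 -c "
from w import *
wrist(.012,(.513,-.391),.04,'pics/w5.png')"
```

```text
pos [ 0.5095 -0.3919  0.1266] n 2737
centre [ 0.5103 -0.3908] dia 0.0559 z 0.0125 world delta [0.0008 0.0011]
```

View pics/w5.png

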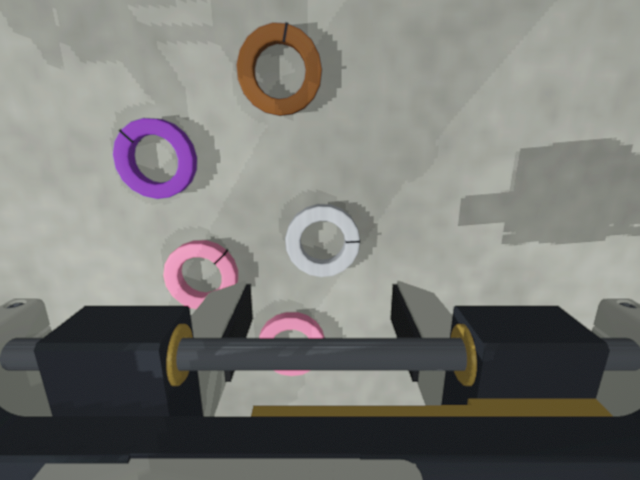

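The ring is the grey one at (322,241), with its slit at (352,241). Pink rings are at (200,275) and (292,340). I'll turn 0.45 rad so the left finger clears the pink ring and the pads avoid the slit.

>>> arm_command([
  [[0,0.0005,0.02,0,0,0.15],[0,0,0.02,0,0,0.15],[0,0,0.01,0,0,0.15],[0,0,0,0,0,0],[0,0,0,0,0,0]],
])

```text
clock: 15.92
position: [0.5134, -0.3897, 0.0803]
ee_rot: [0.693, 3.063, 0.0]
force: [-0.2, 0.3, 0.5]
width: 0.74
gripper_force: 0.0
```

```bash
python3 -c "
from w import *
wrist(.012,(.513,-.391),.04)"
```

```text
pos [ 0.5134 -0.3897  0.0803] n 3947
centre [ 0.5104 -0.3905] dia 0.056 z 0.0125 world delta [-0.003  -0.0008]
```

>>> arm_command([
  [[0.002,-0.002,0.02,0,0,0],[0,0,0.02,0,0,0],[0,0,0.01,0,0,0],[0,0,0.007,0,0,0],[0,0,0,0,0,0],[0,0,0,0,0,0]],
])

```text
clock: 16.73
position: [0.5102, -0.3916, 0.0232]
ee_rot: [0.701, 3.062, -0.0]
force: [0.2, -0.3, -0.2]
width: 0.742
gripper_force: 0.0
```

>>> arm_command([
  [[0,0,0,0,0,0],[0,0,0,0,0,0],[0,0,0,0,0,0],[0,0,0,0,0,0],[0,0,0,0,0,0]],
], jaw=0.04, newtons=25)

```text
clock: 17.35
position: [0.5102, -0.3914, 0.0231]
ee_rot: [0.7, 3.062, -0.0]
force: [-0.1, 1.4, 5.4]
width: 0.596
gripper_force: 25.0
```

>>> arm_command([
  [[0,0,-0.03,0,0,0],[0,0,-0.04,0,0,-0.15],[0,0,-0.04,0,0,-0.15],[0,0,-0.02,0,0,-0.15],[-0.008,0.045,0,0,0,0],[-0.008,0.045,0,0,0,0],[-0.008,0.045,0,0,0,0],[-0.008,0.045,0,0,0,0],[-0.008,0.045,0,0,0,0],[-0.008,0.045,0,0,0,0]],
])

```text
clock: 18.6
position: [0.5576, -0.1198, 0.1523]
ee_rot: [0.0, -3.141, -0.0]
force: [1.6, 0.2, -1.6]
width: 0.597
gripper_force: 25.0
```

>>> arm_command([
  [[-0.008,0.045,0,0,0,0],[-0.008,0.045,0,0,0,0],[-0.003,0.0315,0,0,0,0],[0,0,0,0,0,0],[0,0,0,0,0,0],[0,0,0,0,0,0]],
])

```text
clock: 19.35
position: [0.5766, -0.0014, 0.1527]
ee_rot: [-0.003, -3.141, 0.001]
force: [-0.4, -0.8, -1.8]
width: 0.6
gripper_force: 25.0
```

```bash
python3 -c "
from w import *
wrist(.054,(.58,-.001),.04,'pics/w6.png')"
```

```text
pos [ 0.5766 -0.0014  0.1527] n 3637
centre [5.764e-01 3.000e-04] dia 0.0665 z 0.0548 world delta [-0.0002  0.0017]
```

View pics/w6.png

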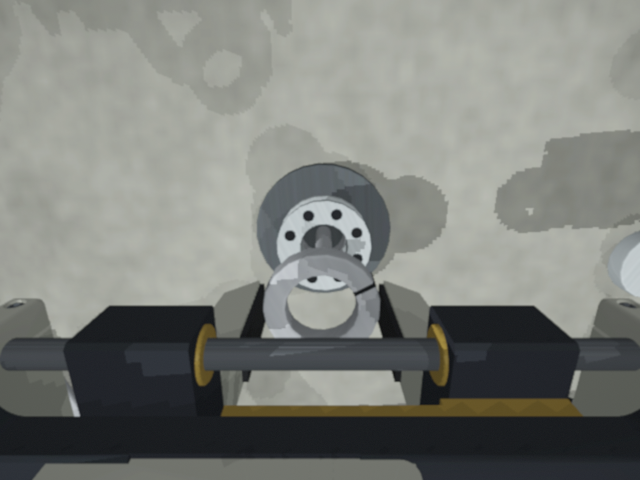

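The ring is held level at (322,297), with the wheel and peg at (323,235) below it. Lowering 74 mm.

>>> arm_command([
  [[-0.001,0.001,0.02,0,0,0],[0,0,0.022,0,0,0],[0,0,0.02,0,0,0],[0,0,0.008,0,0,0],[0,0,0.003,0,0,0],[0,0,0,0,0,0],[0,0,0,0,0,0]],
])

```text
clock: 20.27
position: [0.5783, 0.0012, 0.0804]
ee_rot: [-0.0, 3.141, 0.0]
force: [-0.2, 0.5, -1.6]
width: 0.598
gripper_force: 25.0
```

>>> arm_command([
  [[0,-0.001,0.003,0,0,0],[0,0,0,0,0,0],[0,0,0,0,0,0]],
])

```text
clock: 20.65
position: [0.5783, 0.0003, 0.0771]
ee_rot: [-0.0, 3.141, 0.0]
force: [0.5, -0.0, 2.6]
width: 0.598
gripper_force: 25.0
```

>>> arm_command([
  [[0,0,0,0,0,0],[0,0,0,0,0,0],[0,0,0,0,0,0],[0,0,0,0,0,0]],
], jaw=0.076)

```text
clock: 21.15
position: [0.5778, 0.0002, 0.0767]
ee_rot: [0.0, -3.141, 0.0]
force: [0.5, 0.4, 0.5]
width: 0.826
gripper_force: 0.0
```

>>> arm_command([
  [[0,0,-0.015,0,0,0],[0,0,-0.045,0,0,0],[0,0,-0.045,0,0,0],[0,0,0,0,0,0],[0,0,0,0,0,0]],
])

```text
clock: 21.78
position: [0.5777, 0.0003, 0.1821]
ee_rot: [-0.0, 3.141, 0.001]
force: [-0.1, -0.1, -0.6]
width: 0.83
gripper_force: 0.0
```

```bash
python3 -c "
from w import *
wrist(.066,(.58,-.001),.04)
d=arm.get_image('scene');cv2.imwrite('pics/s2.png',cv2.resize(d['pixels'][180:280,310:440,::-1],None,fx=4,fy=4))
print(arm.observe()['clock'])"
```

```text
pos [5.777e-01 3.000e-04 1.821e-01] n 2778
centre [0.5787 0.0009] dia 0.0565 z 0.0665 world delta [0.0009 0.0005]
21.875
```

View pics/s2.png

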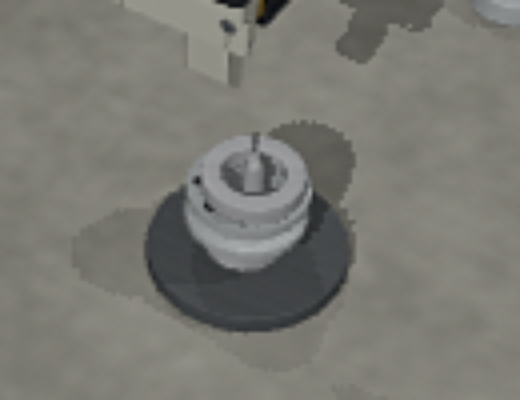

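The stack is flat and centred on the peg at crop (248,190), the ring's top is at 66 mm, and the gripper is clear above it.

```bash
python3 -c "
from cell import arm
print(arm.sign_off())"
```

```text
the job is handed in; nothing more can be done
None
```

The job is handed in at about 22 s of the 64 s limit: spacer, feed wheel and retaining ring are stacked flat round the peg, centred within about 2 mm, with the gripper clear; the sign-off gave no verdict.

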